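# Restock the wax lane of the roller rack

### The job

One lane of the sloped roller rack has a wax carton waiting at its stop: take the matching carton out of the wire stand, lay it down flat on the clear bench and let go, then take it again across its width. Set it flat on the rollers at the very top of that same lane, long side along the lane and tilted to the slope while you still hold it, and let it go there so that it slides down and comes to rest squarely against the waiting carton. Do not let the carton fall or topple hard, and leave everything else where it stands.

Things in the scene. Friction and masses are not known exactly. Their poses are not given: they have to be found in the camera images.
- wax_mid (a point): Centre of the carton to load: a sturdy plain cardboard box 120 x 64 x 40 mm, 0.18 to 0.35 kg. Axes: x = thickness (40), y = length (120), z = width (64). It starts on its long narrow edge in any one slot of the wire stand, z up, centre 32 mm above the stand's base plate. On edge on a bench, it falls flat by itself once leaned over 32 degrees about a long bottom edge.
- queue_mid (a point): Centre of the waiting carton (same 120 x 64 x 40 mm box), lying flat against the stop at the low end of any one of the three lanes. Axes: x = up the lane along the slope, y = across the lane, z = square to the roller plane, upward (that plane lies 20 mm below this point). The loaded carton ends with its centre 120 mm up the lane (+x) from here.
- rack: Fixed aluminium roller rack, 276 mm wide over its legs, lanes sloping 15 degrees. Origin on the bench under its middle, x level, towards the high end, z up. Three equal lanes, 76 mm clear between guides and side rails that stand 8 mm above the rollers. 16 free-turning, lightly damped rollers across, 18 mm thick, 25 mm apart: a carton set on them slides down by itself. Nothing stands on the upper half.
- rack_top (a point): Top end of the rack's rollers, on the roller plane, in the middle of the rack's width, about 154 mm above the bench. Axes: x = up the lanes along the slope, y = across, z = square to the rollers, upward. Lane centre lines at y = -82, 0, +82 mm. From here the rack reaches 400 mm down the slope (-x) to its stop plate; the waiting carton's centre is about 340 mm down.
- stand: Wire stand, fixed: a grey base plate 290 x 120 mm, 4 mm thick; origin at the centre of its underside, x along the 290 mm side, z up. Three slots at x = -88, 0, +88 mm, each between two steel wire hoops 5 mm thick, 51 mm apart inside and 38.5 mm high over the bench, the hoops running 72 mm along y. Each slot holds one carton on edge, its length along y. Lift straight up.
- thin_mid (a point): Bystander: centre of a thinner, longer cardboard carton 150 x 74 x 28 mm on edge in the stand (x = thickness, y = length, z = width, up).
- short_mid (a point): Bystander: centre of a shorter cardboard carton 86 x 50 x 46 mm on edge in the stand (x = thickness, y = length, z = width, up).
- tin_mid (a point): Bystander: centre of a round tin 68 mm across, 58 mm tall, standing at the stop of another lane.
- short_stock: Bystander: carton 86 x 50 x 46 mm lying at the stop of the third lane. Origin at the foot of that lane (roller plane at the stop).
- model_mid (a point): Bystander: denture model on a plaster block, about 75 x 70 mm and 57 mm tall, loose on the bench. Point 20 mm above the bench, in its middle.
- wax_knife: Bystander: wax knife 180 mm long, 12 mm thick, lying along its own x on the bench; origin near the middle, on the bench.
- bowl: Bystander: rubber mixing bowl 120 mm across, 62 mm tall; origin under its centre.
- flask: Bystander: brass denture flask 110 x 90 mm, 61 mm tall, heavy, on the bench; origin under its centre.
There are look-alikes about, which are no part of the job. Leave any turquoise look-alike of the part that bears wax_mid alone. Leave any green look-alike of the part that bears queue_mid alone.

How it is judged:
By the outcome, as a careful person would: the job done as asked, in the order asked, and still so for the second after the job is handed in, with the robot touching nothing.
It also fails if it takes over 56 s, if anything falls off the work surface, if the arm or the gripper's body presses on something with over 40 N, if the wrist force passes 120 N, or if a joint passes its speed limit or range.

### The arm

A 7-joint arm with a two-finger parallel gripper is mounted at the origin on the work surface. World frame = base frame: x ahead of the robot, y to its left, z up, the work surface at z = 0. Lengths are in m, angles in rad, forces in N, time in s.
With the tool pointing down it reaches from about 0.35 to 0.9 m from the base axis. Payload 19.9 kg.
Tool frame: the origin (TCP) lies between the finger pads; the fingertips stand 25 mm ahead of it and the grasp point (between the pads) lies 6 mm ahead of it (manip.tip_reach is the distance from the TCP to the fingertips, in m); z points along the fingers, y is the direction in which the jaws open and shut (so a half turn about z gives the same grasp; the last joint's range is limited). The gripper opens to 94 mm and grips with 3 to 60 N. Pads are 16 mm wide; open, the fingers measure 119 mm over their backs; the gripper's body (75 mm by 177 mm) begins 78 mm behind the grasp point.
Start: joints at [-1.165, 0.417, -0.01, 1.614, 0.005, 1.111, -0.053], TCP at [0.27, 0.564, 0.23] pointing down, gripper open.
Joint ranges: [-2.81, 2.81], [-0.39, 2.02], [-1.27, 1.25], [0.06, 2.57], [-1.19, 4.33], [0.19, 2], [-2.82, 2.82]. Speed limits (rad/s): [1.89, 1.89, 2.39, 2.39, 3.01, 3.01, 3.01].

### API

Orientations are given as [roll, pitch, yaw] about the fixed x, y, z axes, in that order (R = Rz(yaw) Ry(pitch) Rx(roll)).
In Python, from plant import manip gives the robot as it stands.
- The arm moves only by the shell command python3 -m crank 'ROWS'. ROWS is JSON, a list of rows, each an object with "claw": the gripper's target within -1 to 1 (shut at 1, half-way at 0, fully open at -1); "offset": the shift along the tool's x, y, z in m, a list of three; "roll": the turn about the tool's z in degrees. A call has 1 to 10 rows; each row is the pose to reach, as a shift and turn from the pose measured when the call began, along the tool's axes at that moment; what a row does not reach only later rows make up. A row lasts 1/8 s, in which the tool goes at most 62.5 mm and 10.7 degrees, less where a joint would pass 70% of its speed; a pose out of reach is approached as far as the arm can. A call with a gripper value outside its range is refused whole. The fingers move at their own pace and stop on an object; the grip force is fixed at half the most. Time passes only in rows, so rows that repeat a pose let the fingers close. It gives the time, the measured TCP pose, the force and the opening at its end, in the units of the state.
- manip.state(): the state, without advancing time (a new reading comes with each control period).
- manip.snapshot(name): name is "scene" or "top"; returns a dict with "color" (384x512x3 uint8, red, green, blue), "mtx" (3x3 intrinsics, pixels), "view" (4x4, takes a point from world to camera coordinates). Camera axes: x right, y up, looking along -z (the intrinsics and any distortion apply to the point x, -y, -z); pixel columns grow to the right and rows downward; lengths in m; the calibration is good to about 2 mm. A picture is of the moment at which its call begins. There is no depth.
- manip.job_done(): hands the job in, once; it reports no verdict.
The state is a dict: "t": time; "qpos": joint angles; "joint_velocities": joint speeds; "joint_torque": joint torques, N m; "position": TCP position; "tcp_rot": TCP orientation; "ft_force": force on the tool from outside, world axes, zero at the start; "wrist_torque": the same for the moment, N m; "grip_width": finger opening in m.
Only numpy, scipy, OpenCV 4.12 (cv2) and the standard library are available. Lean on these libraries where they do the work, as an engineer would, in place of code of your own. Each camera call takes 0.05 s, during which the arm holds its last target. There are 200 camera calls.

## Working session

There is one attempt and no reset: what is moved stays moved. The work goes in short steps, Python scripts to look and compute and a shell command to move; the robot and the scene stay as the last step left them, time stands still between calls to the robot, and variables do not carry over. Pictures are saved under pics/ and viewed, on a budget of 10 in all, crops included, one or two more only if the job needs it, and the job is handed in when it is done.

```bash
ls; mkdir -p pics; python3 - <<'E'
from plant import manip
import cv2,numpy as np
for n in("scene","top"):
    s=manip.snapshot(n); cv2.imwrite(f"pics/{n}0.png",cv2.resize(s["color"][:,:,::-1],(800,600),interpolation=cv2.INTER_CUBIC)); np.savez(f"{n}0.npz",**s)
    print(n,s["mtx"].round(1).tolist(),s["view"].round(3).tolist(),[k for k in s])
print(manip.state()); print([d for d in dir(manip) if d[0]!='_'])
E
```

```text
pics
scene [[371.7, 0.0, 260.3], [0.0, 371.7, 188.4], [0.0, 0.0, 1.0]] [[0.688, 0.725, 0.01, -0.267], [-0.592, 0.554, 0.585, 0.262], [0.419, -0.409, 0.811, -1.55], [0.0, 0.0, 0.0, 1.0]] ['color', 'mtx', 'view']
top [[474.0, 0.0, 253.1], [0.0, 474.0, 186.9], [0.0, 0.0, 1.0]] [[0.016, -1.0, -0.013, -0.051], [0.996, 0.015, 0.084, -0.476], [-0.084, -0.015, 0.996, -1.418], [0.0, 0.0, 0.0, 1.0]] ['color', 'mtx', 'view']
{'t': 0.1, 'qpos': array([-1.1655008 ,  0.41792082, -0.01030148,  1.61410613,  0.00472474,
        1.11068226, -0.05303561]), 'joint_velocities': array([-0.0007965 , -0.00074477,  0.00090741, -0.00028892, -0.00125972,
       -0.0009941 , -0.00114874]), 'joint_torque': array([ 1.75081073e-03, -8.52584624e+01,  6.40357509e-01, -4.26686597e+01,
       -4.88527701e-02,  1.64387631e-02,  4.64992354e-05]), 'position': array([0.2699315 , 0.56336504, 0.22988706]), 'tcp_rot': array([-3.14050431e+00,  1.08018792e-04,  2.69477914e+00]), 'ft_force': array([-0.18793898,  0.18074936,  0.2502073 ]), 'wrist_torque': array([ 7.94760151e-05, -2.36174901e-02,  4.93947550e-02]), 'grip_width': 0.09409604855098001}
['Unreachable', 'job_done', 'snapshot', 'state', 'tip_reach']
```

View pics/scene0.png

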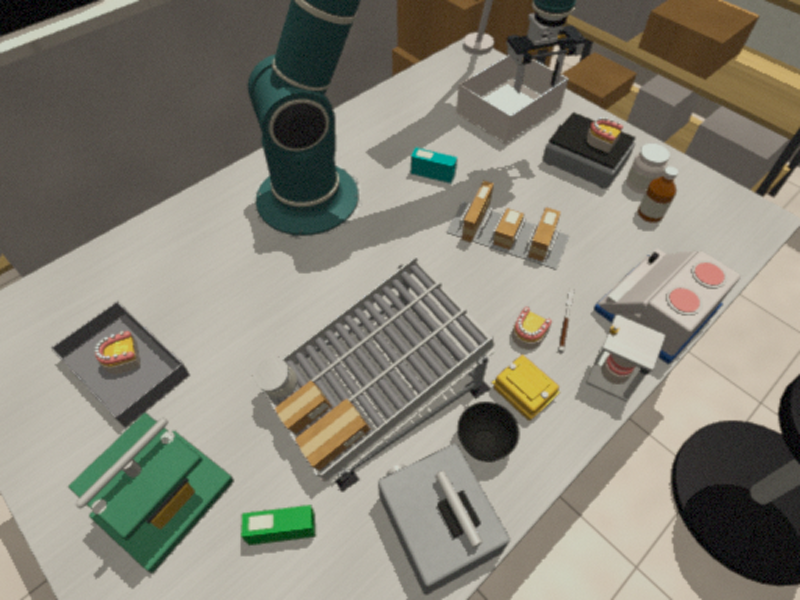

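View pics/top0.png

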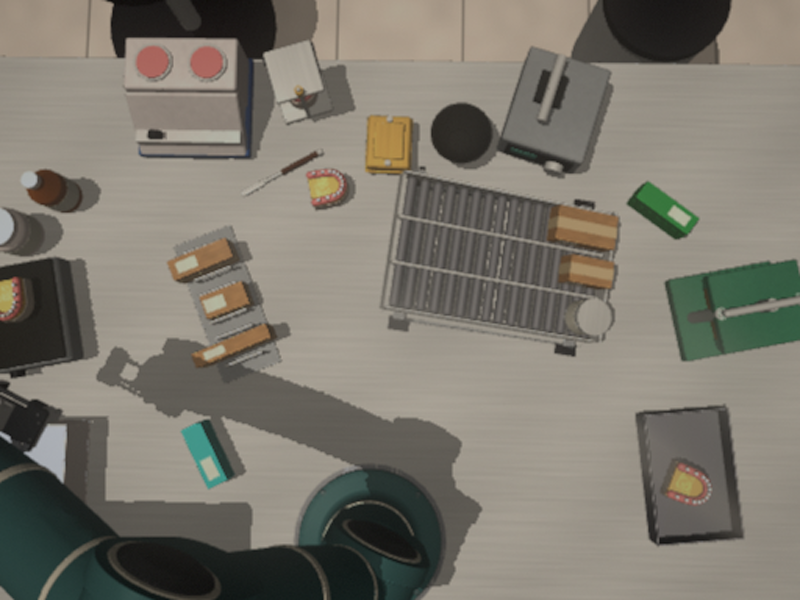

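Two pictures viewed (2/10). In the top view, the stand's cartons are at (202,260), (225,300) and (233,345): about 120 mm long, short and thick, and long and thin. That makes (202,260) the wax carton. The waiting candidates are (584,228), which is long and plain in the far lane, and (587,270), which is the short stock. The long one fits. The turquoise (207,453) and green (662,210) look-alikes stay out of it. Next I'll measure and confirm in one crop.

```bash
cat > h.py <<'E'
import numpy as np,cv2
from plant import manip
def load(n): return dict(np.load(n+".npz"))
def shot(n,name):
    s=manip.snapshot(n); np.savez(name+".npz",**s); return s
def ray(s,u,v):
    d=np.linalg.inv(s["mtx"])@[u,v,1]; d=d*[1,-1,-1]
    V=s["view"]; R=V[:3,:3]; return -R.T@V[:3,3], R.T@d
def onz(s,u,v,z):
    o,d=ray(s,u,v); return o+d*(z-o[2])/d[2]
def proj(s,p):
    c=s["view"][:3,:3]@p+s["view"][:3,3]; q=s["mtx"]@(c*[1,-1,-1]); return q[:2]/q[2]
def tri(s1,p1,s2,p2):
    o1,d1=ray(s1,*p1);o2,d2=ray(s2,*p2)
    A=np.stack([d1,-d2],1);t=np.linalg.lstsq(A,o2-o1,rcond=None)[0]
    a,b=o1+t[0]*d1,o2+t[1]*d2; return (a+b)/2,np.linalg.norm(a-b)
E
python3 - <<'E'
from h import *
for n in("top0","scene0"):
    s=load(n); hsv=cv2.cvtColor(s["color"],cv2.COLOR_RGB2HSV)
    m=cv2.inRange(hsv,(8,70,60),(22,190,255))
    c,_=cv2.findContours(m,cv2.RETR_EXTERNAL,cv2.CHAIN_APPROX_SIMPLE)
    for k in c:
        if cv2.contourArea(k)>60:
            r=cv2.minAreaRect(k); print(n,cv2.contourArea(k),np.round(r[0],1),np.round(r[1],1),round(r[2],1),cv2.boxPoints(r).round(0).tolist())
t=load("top0")["color"];sc=load("scene0")["color"]
a=cv2.resize(t[145:245,100:185],None,fx=4,fy=4,interpolation=cv2.INTER_CUBIC)  # stand top
b=cv2.resize(t[100:235,240:405],(0,0),fx=2.4,fy=2.4,interpolation=cv2.INTER_CUBIC)
W=np.zeros((600,800,3),np.uint8); W[:a.shape[0],:a.shape[1]]=a; W[:b.shape[0],350:350+b.shape[1]]=b
c=cv2.resize(sc[110:175,280:370],(0,0),fx=2.8,fy=2.8,interpolation=cv2.INTER_CUBIC); W[410:410+c.shape[0],:c.shape[1]]=c
d=cv2.resize(sc[160:310,165:325],(0,0),fx=1.75,fy=1.75,interpolation=cv2.INTER_CUBIC);W[330:330+d.shape[0],400:400+d.shape[1]]=d
cv2.imwrite("pics/crop1.png",W[:,:,::-1])
E
```

```text
top0 267.5 [439.1 310. ] [22.2 22.1] 22.4 [[425.0, 316.0], [433.0, 296.0], [454.0, 304.0], [445.0, 324.0]]
top0 560.0 [148.9 220.9] [11.7 54.6] 67.4 [[121.0, 226.0], [172.0, 205.0], [176.0, 216.0], [126.0, 237.0]]
top0 460.0 [144.1 191.7] [16.8 30.9] 70.3 [[127.0, 189.0], [156.0, 179.0], [162.0, 194.0], [132.0, 205.0]]
top0 593.0 [375.  173.3] [34.9 19.4] 9.9 [[356.0, 180.0], [359.0, 161.0], [394.0, 167.0], [391.0, 186.0]]
top0 624.5 [128.3 167. ] [16.9 41.1] 67.5 [[106.0, 167.0], [144.0, 151.0], [151.0, 167.0], [113.0, 183.0]]
top0 959.0 [372.7 145.7] [44.7 23.9] 11.3 [[348.0, 153.0], [353.0, 130.0], [397.0, 138.0], [392.0, 162.0]]
top0 272.0 [ 28.9 119.6] [19.5 22.1] 28.6 [[15.0, 125.0], [26.0, 105.0], [43.0, 115.0], [32.0, 134.0]]
top0 992.0 [248.7  92.2] [29.4 37.1] 2.7 [[233.0, 110.0], [235.0, 73.0], [264.0, 74.0], [263.0, 112.0]]
scene0 200.0 [110.1 323.5] [ 7.6 33.3] 42.9 [[96.0, 333.0], [119.0, 309.0], [124.0, 314.0], [102.0, 338.0]]
scene0 1705.0 [205.4 268.7] [50.2 44.8] 54.0 [[172.0, 262.0], [209.0, 235.0], [238.0, 276.0], [202.0, 302.0]]
scene0 165.0 [335.5 247. ] [35.6 2
[... 645 characters left out ...]
 [18.8 11.1] 21.8 [[376.0, 86.0], [381.0, 76.0], [398.0, 83.0], [394.0, 93.0]]
scene0 227.0 [437.5  84.3] [13.9 23.7] 31.0 [[425.0, 91.0], [438.0, 71.0], [450.0, 78.0], [437.0, 98.0]]
scene0 1206.0 [385.8  51.6] [50.4 30.6] 29.4 [[356.0, 53.0], [371.0, 26.0], [415.0, 51.0], [400.0, 77.0]]
scene0 84.0 [500.5   4. ] [ 8. 21.] 90.0 [[490.0, 0.0], [511.0, 0.0], [511.0, 8.0], [490.0, 8.0]]
scene0 5823.5 [446.6  25.5] [165.  63.] 25.6 [[359.0, 18.0], [386.0, -39.0], [535.0, 33.0], [507.0, 90.0]]
scene0 650.0 [325.3  15.2] [28.2 37.4] 15.9 [[307.0, 29.0], [317.0, -7.0], [344.0, 1.0], [334.0, 37.0]]
scene0 1727.5 [280.5  23.5] [47. 59.] 90.0 [[251.0, 0.0], [310.0, 0.0], [310.0, 47.0], [251.0, 47.0]]
```

View pics/crop1.png

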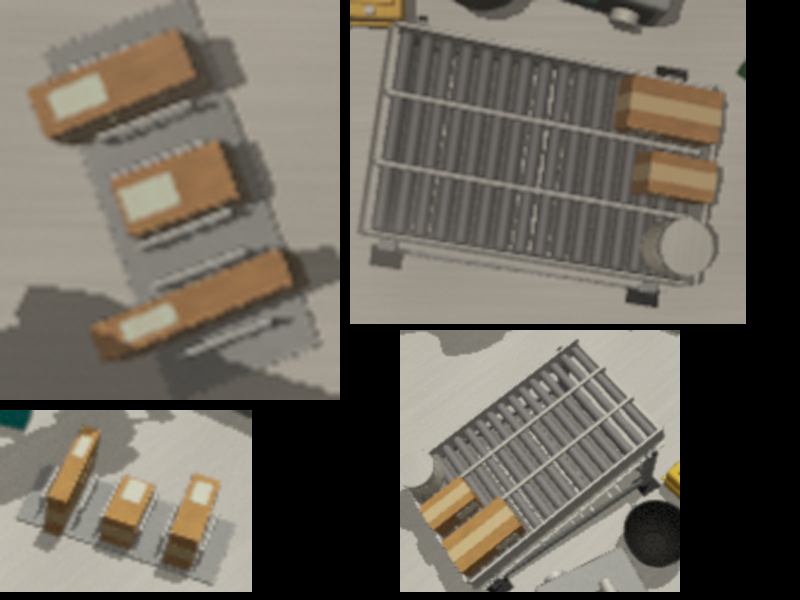

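Picture 3/10 confirms it: the wax carton is the stand's far slot (crop (115,85)), with slot neighbours short and thin. The waiting wax carton is the long one in the far lane (crop (678,108)), and the top of that lane is empty. Now computing positions.

```bash
python3 - <<'E'
from h import *
T=load("top0");S=load("scene0")
a=lambda x,y:(100+x/4,145+y/4); b=lambda x,y:(240+(x-350)/2.4,100+y/2.4)
c=lambda x,y:(280+x/2.8,110+(y-410)/2.8); d=lambda x,y:(165+(x-400)/1.75,160+(y-330)/1.75)
f=lambda p:np.round(p,4)
print("cam",ray(T,0,0)[0],ray(S,0,0)[0])
W=[onz(T,*a(*p),.068) for p in((30,88),(180,30),(198,75),(45,136))]
print("wax top",*map(f,W),"mid",f(np.mean(W,0)))
W=[onz(S,*c(*p),.068) for p in((192,476),(219,480),(198,546),(168,540))]
print("wax scene",*map(f,W),"mid",f(np.mean(W,0)))
P=[onz(T,*a(*p),.004) for p in((45,52),(190,0),(320,345))]
print("plate",*map(f,P))
P=[onz(T,*a(*p),.068) for p in((112,180),(222,142),(238,188),(130,235))]
print("short@.054.. mid",f(np.mean(P,0)))
for nm,p,q in (("far high",(397,25),(663,435)),("near high",(362,235),(577,343)),("g far",(387,92),(633,402)),("g near",(378,160),(605,370))):
    x,e=tri(T,b(*p),S,d(*q)); print(nm,f(x),f(e))
print("far low",f(onz(T,*b(725,90),.062)),"near low",f(onz(T,*b(695,285),.062)))
Q=[onz(T,*b(*p),z) for p,z in(((635,77),.12),((724,92),.089),((721,142),.089),((630,127),.12))]
print("queue top",*map(f,Q),f(np.mean(Q,0)))
E
```

```text
cam [ 0.35609382 -0.06438196  1.45220524] [ 0.98800075 -0.58515102  1.10621955]
wax top [0.5253 0.3868 0.068 ] [0.5701 0.2772 0.068 ] [0.5368 0.2627 0.068 ] [0.4899 0.3742 0.068 ] mid [0.5305 0.3252 0.068 ]
wax scene [0.4948 0.3678 0.068 ] [0.5251 0.3891 0.068 ] [0.58   0.2735 0.068 ] [0.5465 0.2528 0.068 ] mid [0.5366 0.3208 0.068 ]
plate [0.5614 0.3971 0.004 ] [0.6035 0.286  0.004 ] [0.3391 0.1775 0.004 ]
short@.054.. mid [0.4543 0.2764 0.068 ]
far high [ 0.6854 -0.0583  0.1375] 0.005
near high [ 0.4364 -0.0225  0.136 ] 0.0016
g far [ 0.6045 -0.0479  0.1417] 0.0044
g near [ 0.5238 -0.0385  0.1495] 0.0054
far low [ 0.6259 -0.4651  0.062 ] near low [ 0.3855 -0.4265  0.062 ]
queue top [ 0.6289 -0.3425  0.12  ] [ 0.6182 -0.4561  0.089 ] [ 0.5573 -0.4519  0.089 ] [ 0.569  -0.3364  0.12  ] [ 0.5934 -0.3967  0.1045]
```

```bash
cat >> h.py <<'E'
from scipy.spatial.transform import Rotation as Ro
def go(x,y,z,jaw):   # world TCP target, jaw angle deg -> tool offset, roll
    s=manip.state(); R=Ro.from_euler("xyz",s["tcp_rot"]).as_matrix()
    o=R.T@(np.array([x,y,z])-s["position"]); j=np.degrees(np.arctan2(R[1,1],R[0,1]))
    r=-((jaw-j+90)%180-90)
    print("off mm",(o*1000).round(1),"roll",round(r,1),"jaw",round(j,1),"pos",s["position"].round(4),"F",s["ft_force"].round(1),"w",round(s["grip_width"],4),"q7",round(s["qpos"][6],2),"t",s["t"],"tilt",np.degrees(np.arccos(-R[2,2])).round(2))
E
python3 - <<'E'
from h import *
go(.531,.3235,.2,22.4)
T=load("top0"); b=lambda x,y:(240+(x-350)/2.4,100+y/2.4)
L=.162-.4*.2588
for n,p,q,zl in(("gfar",(387,92),(715,150),L),("gnear",(378,160),(650,208),.162-.33*.2588),("railfar",(397,25),(725,90),L),("railnear",(362,235),(695,285),L)):
    A=onz(T,*b(*p),.162);B=onz(T,*b(*q),zl);d=A-B;print(n,A.round(4),B.round(4),np.degrees(np.arctan2(d[0],d[1])).round(2),np.linalg.norm(d).round(4))
for u,v in((211,205),(209,133),(209,120),(180,235)): print(u,v,onz(T,u,v,0).round(3))
E
```

```text
off mm [-339.1 -103.5   30. ] roll 42.0 jaw 64.4 pos [0.2699 0.5634 0.2299] F [-0.2  0.2  0.3] w 0.0941 q7 -0.05 t 0.1 tilt 0.06
gfar [ 0.5991 -0.0498  0.162 ] [ 0.5517 -0.4531  0.0585] 6.7 0.4191
gnear [ 0.5203 -0.0407  0.162 ] [ 0.4774 -0.3691  0.0766] 7.46 0.3421
railfar [ 0.6775 -0.0601  0.162 ] [ 0.6266 -0.4661  0.0585] 7.14 0.422
railnear [ 0.4343 -0.0239  0.162 ] [ 0.3856 -0.4274  0.0585] 6.88 0.4194
211 205 [0.421 0.085 0.   ]
209 133 [0.644 0.097 0.   ]
209 120 [0.686 0.098 0.   ]
180 235 [0.328 0.178 0.   ]
```

```bash
python3 -m crank '[{"claw":-0.28,"offset":[-0.04,-0.012,0],"roll":5},{"claw":-0.28,"offset":[-0.09,-0.028,0],"roll":11},{"claw":-0.28,"offset":[-0.14,-0.043,0],"roll":18},{"claw":-0.28,"offset":[-0.19,-0.058,0.01],"roll":25},{"claw":-0.28,"offset":[-0.24,-0.073,0.02],"roll":31},{"claw":-0.28,"offset":[-0.285,-0.087,0.03],"roll":37},{"claw":-0.28,"offset":[-0.32,-0.098,0.05],"roll":42},{"claw":-0.28,"offset":[-0.339,-0.1035,0.08],"roll":42},{"claw":-0.28,"offset":[-0.339,-0.1035,0.1],"roll":42},{"claw":-0.28,"offset":[-0.339,-0.1035,0.1],"roll":42}]'; python3 - <<'E'
from h import *
go(.531,.3235,.067,22.4)
t=shot("top","top1")["color"];sc=shot("scene","scene1")["color"]
a=cv2.resize(t[130:240,90:190],None,fx=4,fy=4,interpolation=cv2.INTER_CUBIC)
c=cv2.resize(sc[70:180,270:370],None,fx=4,fy=4,interpolation=cv2.INTER_CUBIC)
cv2.imwrite("pics/c2.png",np.hstack([a,c])[:,:,::-1])
E
```

```text
t: 1.35
position: [0.5295, 0.3239, 0.1286]
tcp_rot: [-3.138, 0.001, 1.963]
ft_force: [0.0, 0.5, 0.3]
grip_width: 0.0605
off mm [-0.9  1.5 61.6] roll 0.1 jaw 22.5 pos [0.5295 0.3239 0.1286] F [0.  0.5 0.3] w 0.0605 q7 -0.09 t 1.35 tilt 0.21
```

View pics/c2.png

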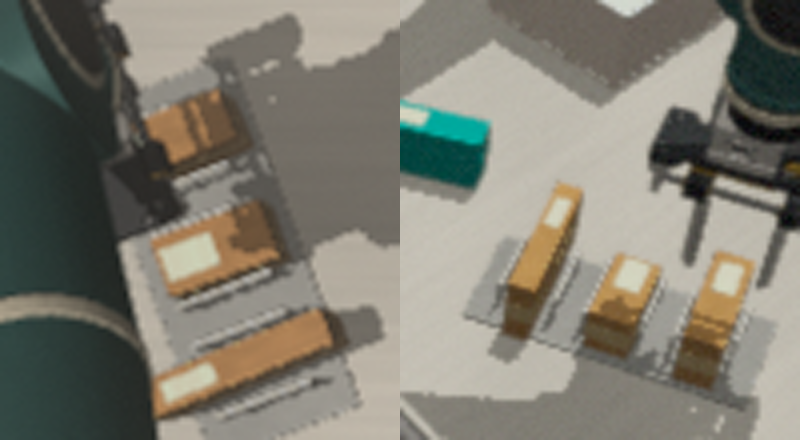

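Picture 4/10: the fingers ((697,225) and (770,250) on the right) straddle the wax carton at (725,275). Descending and gripping.

```bash
python3 -m crank '[{"claw":-0.28,"offset":[-0.001,0.0015,0.015],"roll":0},{"claw":-0.28,"offset":[-0.001,0.0015,0.035],"roll":0},{"claw":-0.28,"offset":[-0.001,0.0015,0.052],"roll":0},{"claw":-0.28,"offset":[-0.001,0.0015,0.061],"roll":0},{"claw":-0.28,"offset":[-0.001,0.0015,0.061],"roll":0},{"claw":0.5,"offset":[-0.001,0.0015,0.061],"roll":0},{"claw":0.5,"offset":[-0.001,0.0015,0.061],"roll":0},{"claw":0.5,"offset":[-0.001,0.0015,0.061],"roll":0},{"claw":0.5,"offset":[-0.001,0.0015,0.061],"roll":0}]'
```

```text
t: 2.58
position: [0.5324, 0.3245, 0.0702]
tcp_rot: [3.141, 0.0, 1.963]
ft_force: [0.4, 0.5, 5.6]
grip_width: 0.0397
```

```bash
python3 -m crank '[{"claw":0.5,"offset":[0,0,-0.02],"roll":0},{"claw":0.5,"offset":[0,0,-0.055],"roll":0},{"claw":0.5,"offset":[0,0,-0.09],"roll":0},{"claw":0.5,"offset":[0,0,-0.115],"roll":0},{"claw":0.5,"offset":[0,0,-0.115],"roll":0}]'; python3 - <<'E'
from h import *
go(.435,.075,.085,-7)
E
```

```text
t: 3.2
position: [0.5331, 0.3249, 0.1878]
tcp_rot: [3.138, -0.001, 1.963]
ft_force: [0.0, -1.6, -2.9]
grip_width: 0.0397
off mm [-193.5 -186.6  101.9] roll 29.5 jaw 22.5 pos [0.5331 0.3249 0.1878] F [ 0.  -1.6 -2.9] w 0.0397 q7 -0.1 t 3.2 tilt 0.23
```

```bash
python3 -m crank '[{"claw":0.5,"offset":[-0.02,-0.019,0],"roll":3},{"claw":0.5,"offset":[-0.05,-0.048,0],"roll":8},{"claw":0.5,"offset":[-0.085,-0.082,0],"roll":13},{"claw":0.5,"offset":[-0.12,-0.116,0],"roll":18},{"claw":0.5,"offset":[-0.155,-0.15,0],"roll":23},{"claw":0.5,"offset":[-0.18,-0.173,0.01],"roll":27},{"claw":0.5,"offset":[-0.1935,-0.1866,0.03],"roll":29.5},{"claw":0.5,"offset":[-0.1935,-0.1866,0.06],"roll":29.5},{"claw":0.5,"offset":[-0.1935,-0.1866,0.09],"roll":29.5},{"claw":0.5,"offset":[-0.1935,-0.1866,0.1],"roll":29.5}]'; python3 - <<'E'
from h import *
go(.435,.075,.0665,-7)
E
```

```text
t: 4.45
position: [0.4338, 0.0745, 0.0853]
tcp_rot: [3.141, -0.001, 1.448]
ft_force: [-0.3, -1.5, -2.7]
grip_width: 0.0402
off mm [ 0.6  1.1 18.8] roll -0.0 jaw -7.0 pos [0.4338 0.0745 0.0853] F [-0.3 -1.5 -2.7] w 0.0402 q7 -0.16 t 4.45 tilt 0.06
```

```bash
python3 -m crank '[{"claw":0.5,"offset":[0,0,0.008],"roll":0},{"claw":0.5,"offset":[0,0,0.014],"roll":0},{"claw":0.5,"offset":[0,0,0.018],"roll":0},{"claw":0.5,"offset":[0,0,0.02],"roll":0},{"claw":0.5,"offset":[0,0,0.02],"roll":0}]'; python3 - <<'E'
from h import *
go(.435,.075,.073,-7)
E
```

```text
t: 5.08
position: [0.4342, 0.0747, 0.0659]
tcp_rot: [3.141, -0.002, 1.448]
ft_force: [-3.1, -0.4, 7.6]
grip_width: 0.0398
off mm [ 0.5  0.8 -7.1] roll -0.0 jaw -7.0 pos [0.4342 0.0747 0.0659] F [-3.1 -0.4  7.6] w 0.0398 q7 -0.14 t 5.075 tilt 0.11
```

```bash
python3 -m crank '[{"claw":-0.128,"offset":[0,0,0],"roll":0},{"claw":-0.128,"offset":[0,0,0],"roll":0},{"claw":-0.128,"offset":[0,0,-0.004],"roll":0},{"claw":-0.128,"offset":[0,0.003,-0.007],"roll":0},{"claw":-0.128,"offset":[0,0.006,-0.007],"roll":0},{"claw":-0.128,"offset":[0,0.01,-0.007],"roll":0},{"claw":-0.128,"offset":[0,0.014,-0.007],"roll":0},{"claw":-0.128,"offset":[0,0.018,-0.007],"roll":0}]'; python3 - <<'E'
from h import *
go(.435,.075,.073,-7)
sc=shot("scene","scene2")["color"]
T=load("scene2");u,v=proj(T,np.array([.45,.075,.03])).astype(int);print(u,v)
c=cv2.resize(sc[v-60:v+60,u-65:u+65],None,fx=5,fy=5,interpolation=cv2.INTER_CUBIC)
cv2.imwrite("pics/c3.png",c[:,:,::-1])
E
```

```text
t: 6.08
position: [0.4522, 0.0723, 0.0728]
tcp_rot: [3.141, -0.002, 1.448]
ft_force: [-2.9, -0.8, 3.5]
grip_width: 0.0531
off mm [  0.5 -17.4  -0.2] roll -0.0 jaw -7.0 pos [0.4522 0.0723 0.0728] F [-2.9 -0.8  3.5] w 0.0531 q7 -0.13 t 6.075 tilt 0.1
286 173
```

View pics/c3.png

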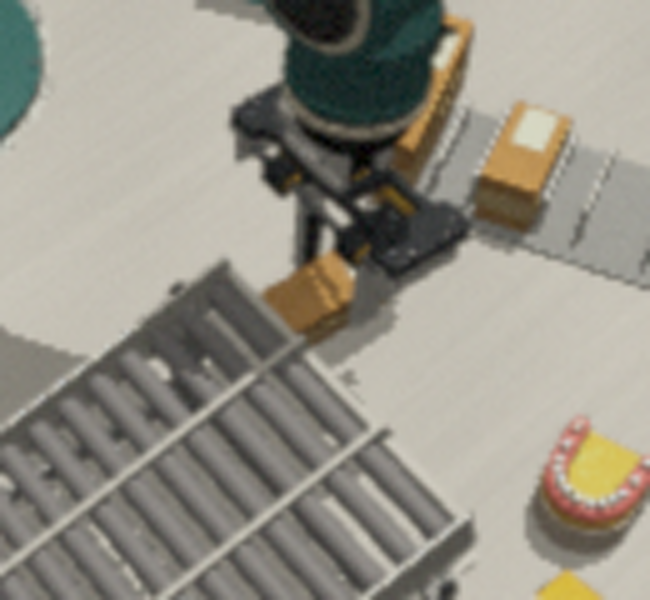

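Picture 5/10: the carton at (310,290) appears to be leaning with its end face skewed, between the rear finger and the front. I'll continue slowly past the balance point.

```bash
python3 -m crank '[{"claw":-0.128,"offset":[0,0.003,0],"roll":0},{"claw":-0.128,"offset":[0,0.006,0],"roll":0},{"claw":-0.128,"offset":[0,0.009,0],"roll":0},{"claw":-0.128,"offset":[0,0.011,0],"roll":0},{"claw":-0.128,"offset":[0,0.013,0],"roll":0},{"claw":-0.128,"offset":[0,0.013,0],"roll":0}]'; python3 - <<'E'
from h import *
go(.435,.075,.073,-7)
sc=shot("scene","scene3")["color"]; t=shot("top","top3")["color"]
u,v=286,173
c=cv2.resize(sc[v-20:v+25,u-25:u+20],(400,400),interpolation=cv2.INTER_CUBIC)
T=load("top3");u,v=proj(T,np.array([.45,.075,.03])).astype(int)
d=cv2.resize(t[v-40:v+40,u-40:u+40],(400,400),interpolation=cv2.INTER_CUBIC)
cv2.imwrite("pics/c4.png",np.hstack([c,d])[:,:,::-1])
E
```

```text
t: 6.88
position: [0.4659, 0.0707, 0.0729]
tcp_rot: [3.14, -0.002, 1.448]
ft_force: [0.4, 0.3, 0.6]
grip_width: 0.053
off mm [  0.5 -31.1  -0.1] roll -0.0 jaw -7.0 pos [0.4659 0.0707 0.0729] F [0.4 0.3 0.6] w 0.053 q7 -0.11 t 6.875 tilt 0.13
```

View pics/c4.png

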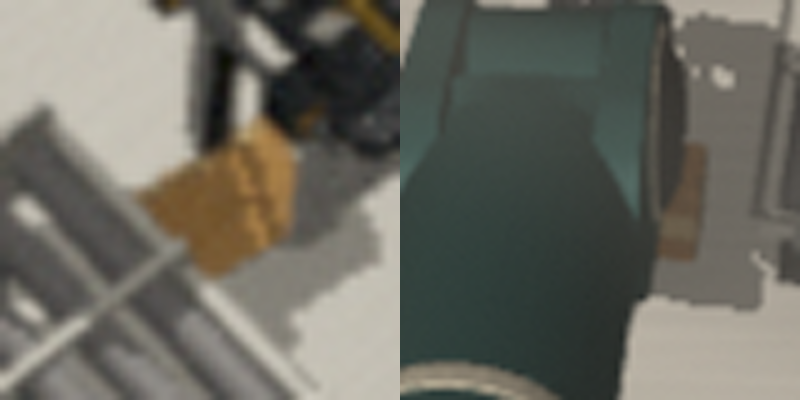

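Picture 6/10: the carton leans about 34° against the front finger, with a clear gap to the rear finger (left (225,110)) and forces near zero. Next I open the jaws while holding the front finger in place, so it can carry the carton down.

```bash
python3 -m crank '[{"claw":-0.225,"offset":[0,-0.002,0],"roll":0},{"claw":-0.322,"offset":[0,-0.0045,0],"roll":0},{"claw":-0.419,"offset":[0,-0.0065,0],"roll":0},{"claw":-0.516,"offset":[0,-0.009,0],"roll":0},{"claw":-0.613,"offset":[0,-0.011,0],"roll":0},{"claw":-0.71,"offset":[0,-0.0135,0],"roll":0},{"claw":-0.807,"offset":[0,-0.0155,0],"roll":0},{"claw":-0.904,"offset":[0,-0.018,0],"roll":0},{"claw":-1,"offset":[0,-0.0195,0],"roll":0},{"claw":-1,"offset":[0,-0.0195,0.004],"roll":0}]'; python3 - <<'E'
from h import *
go(.435,.075,.031,-7)
E
```

```text
t: 8.22
position: [0.4465, 0.0732, 0.069]
tcp_rot: [3.14, -0.002, 1.448]
ft_force: [-0.2, 0.8, 1.1]
grip_width: 0.0938
off mm [  0.3 -11.7  37.9] roll -0.0 jaw -7.0 pos [0.4465 0.0732 0.069 ] F [-0.2  0.8  1.1] w 0.0938 q7 -0.13 t 8.225 tilt 0.16
```

```bash
python3 -m crank '[{"claw":-1,"offset":[0,0,0.007],"roll":0},{"claw":-1,"offset":[0,0,0.014],"roll":0},{"claw":-1,"offset":[0,0,0.021],"roll":0},{"claw":-1,"offset":[0,0,0.028],"roll":0},{"claw":-1,"offset":[0,0,0.034],"roll":0},{"claw":-1,"offset":[0,0,0.038],"roll":0},{"claw":-1,"offset":[0,0,0.038],"roll":0}]'; python3 - <<'E'
from h import *
go(.435,.075,.031,-7)
sc=shot("scene","scene4")["color"]
u,v=286,173
cv2.imwrite("pics/c5.png",cv2.resize(sc[v-30:v+30,u-30:u+30],(600,600),interpolation=cv2.INTER_CUBIC)[:,:,::-1])
E
```

```text
t: 9.1
position: [0.4464, 0.0732, 0.0307]
tcp_rot: [3.14, -0.002, 1.448]
ft_force: [0.3, -1.1, -0.7]
grip_width: 0.0939
off mm [  0.4 -11.6  -0.3] roll -0.0 jaw -7.0 pos [0.4464 0.0732 0.0307] F [ 0.3 -1.1 -0.7] w 0.0939 q7 -0.08 t 9.1 tilt 0.13
```

View pics/c5.png

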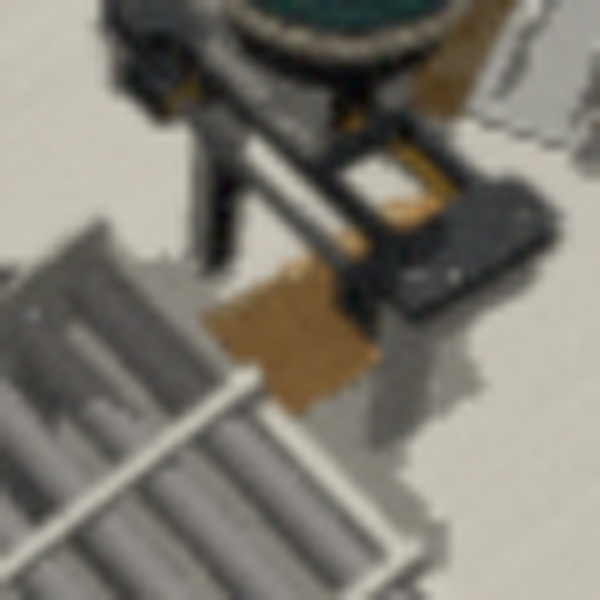

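Picture 7/10: the carton ((290,350)) rests leaning on the lowered front finger ((400,370)). Now moving the finger out slowly to lay it down.

```bash
python3 -m crank '[{"claw":-1,"offset":[0,0.003,0],"roll":0},{"claw":-1,"offset":[0,0.007,0],"roll":0},{"claw":-1,"offset":[0,0.011,0],"roll":0},{"claw":-1,"offset":[0,0.014,0],"roll":0},{"claw":-1,"offset":[0,0.017,0],"roll":0},{"claw":-1,"offset":[0,0.0195,0],"roll":0},{"claw":-1,"offset":[0,0.0215,0],"roll":0},{"claw":-1,"offset":[0,0.0235,0],"roll":0},{"claw":-1,"offset":[0,0.025,0],"roll":0},{"claw":-1,"offset":[0,0.0265,0],"roll":0}]'
python3 -m crank '[{"claw":-1,"offset":[0,0.0015,0],"roll":0},{"claw":-1,"offset":[0,0.003,0],"roll":0},{"claw":-1,"offset":[0,0.0045,0],"roll":0},{"claw":-1,"offset":[0,0.006,0],"roll":0},{"claw":-1,"offset":[0,0.0075,0],"roll":0},{"claw":-1,"offset":[0,0.009,0],"roll":0}]'
python3 - <<'E'
from h import *
go(.435,.075,.031,-7)
sc=shot("scene","scene5")["color"];t=shot("top","top5")["color"]
u,v=286,173
c=cv2.resize(sc[v-30:v+30,u-30:u+30],(400,400),interpolation=cv2.INTER_CUBIC)
T=load("top5");u,v=proj(T,np.array([.48,.075,.03])).astype(int);print(u,v)
d=cv2.resize(t[v-40:v+40,u-40:u+40],(400,400),interpolation=cv2.INTER_CUBIC)
cv2.imwrite("pics/c6.png",np.hstack([c,d])[:,:,::-1])
E
```

```text
t: 10.4
position: [0.4728, 0.07, 0.0309]
tcp_rot: [3.14, -0.002, 1.448]
ft_force: [0.2, -0.6, 0.0]
grip_width: 0.094
t: 11.15
position: [0.4819, 0.0689, 0.0309]
tcp_rot: [3.14, -0.002, 1.448]
ft_force: [-0.2, 0.1, 1.0]
grip_width: 0.0942
off mm [  0.3 -47.3  -0.1] roll -0.0 jaw -7.0 pos [0.4819 0.0689 0.0309] F [-0.2  0.1  1. ] w 0.0942 q7 -0.06 t 11.15 tilt 0.14
213 184
```

View pics/c6.png

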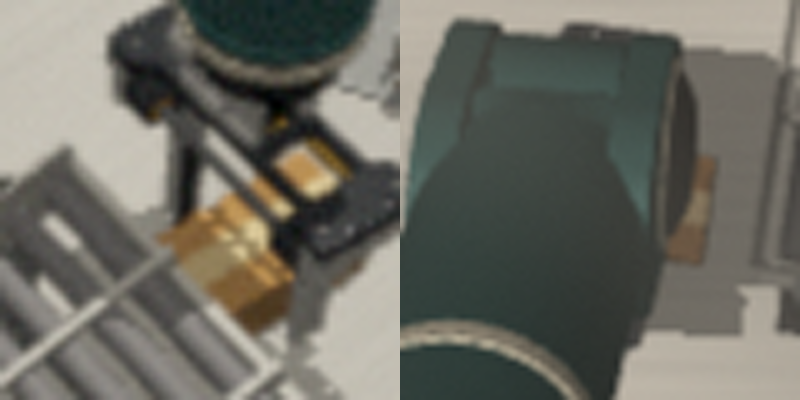

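Picture 8/10: the carton now lies flat, tape stripe up, between the open fingers (left (230,245)). Its right end shows at about (713,205) in the top crop. I'll rise clear so it is plainly released, and check its end position.

```bash
python3 -m crank '[{"claw":-1,"offset":[0,0,-0.01],"roll":0},{"claw":-1,"offset":[0,0,-0.035],"roll":0},{"claw":-1,"offset":[0,0,-0.055],"roll":0},{"claw":-1,"offset":[0,0,-0.055],"roll":0}]'
python3 - <<'E'
from h import *
T=load("top5")
a=onz(T,235.6,174.5,.04);b=onz(T,235,196.2,.04);m=(a+b)/2;u=np.array([.122,.9925]);print(a,b,"centre",m[:2]+.06*u)
go(.484,.0689,.041,-7)
E
```

```text
t: 11.75
position: [0.4826, 0.069, 0.0875]
tcp_rot: [3.137, -0.003, 1.448]
ft_force: [0.2, 0.7, -0.9]
grip_width: 0.0943
[0.51155448 0.00932318 0.04      ] [0.44635871 0.00988797 0.04      ] centre [0.4862766  0.06915557]
off mm [-0.1  1.2 46.5] roll -0.0 jaw -7.0 pos [0.4826 0.069  0.0875] F [ 0.2  0.7 -0.9] w 0.0943 q7 -0.11 t 11.75 tilt 0.3
```

```bash
python3 -m crank '[{"claw":-1,"offset":[0,0.002,0.02],"roll":0},{"claw":-1,"offset":[0,0.003,0.038],"roll":0},{"claw":-1,"offset":[0,0.003,0.0465],"roll":0},{"claw":-1,"offset":[0,0.003,0.0465],"roll":0},{"claw":0.2,"offset":[0,0.003,0.0465],"roll":0},{"claw":0.2,"offset":[0,0.003,0.0465],"roll":0},{"claw":0.2,"offset":[0,0.003,0.0465],"roll":0},{"claw":0.2,"offset":[0,0.003,0.0465],"roll":0},{"claw":0.2,"offset":[0,0.003,0.0465],"roll":0}]'
python3 - <<'E'
from h import *
go(.486,.069,.041,-7)
E
```

```text
t: 12.88
position: [0.4857, 0.0689, 0.0412]
tcp_rot: [3.138, -0.003, 1.448]
ft_force: [-1.8, 0.3, 6.0]
grip_width: 0.0637
off mm [0.2 0.3 0.2] roll -0.0 jaw -7.0 pos [0.4857 0.0689 0.0412] F [-1.8  0.3  6. ] w 0.0637 q7 -0.06 t 12.875 tilt 0.3
```

```bash
python3 -m crank '[{"claw":0.2,"offset":[0,0,-0.02],"roll":0},{"claw":0.2,"offset":[0,0,-0.06],"roll":0},{"claw":0.2,"offset":[0,0,-0.11],"roll":0},{"claw":0.2,"offset":[0,0,-0.155],"roll":0},{"claw":0.2,"offset":[0,0,-0.185],"roll":0},{"claw":0.2,"offset":[0,0,-0.2],"roll":0},{"claw":0.2,"offset":[0,0,-0.2],"roll":0}]'
python3 - <<'E'
from h import *
go(.628,-.137,.215,-7)
E
```

```text
t: 13.75
position: [0.4849, 0.0684, 0.2412]
tcp_rot: [3.137, -0.004, 1.448]
ft_force: [-0.5, -0.2, -3.6]
grip_width: 0.0638
off mm [-186.5  166.9   26.3] roll -0.0 jaw -7.0 pos [0.4849 0.0684 0.2412] F [-0.5 -0.2 -3.6] w 0.0638 q7 -0.24 t 13.75 tilt 0.34
```

```bash
python3 -m crank '[{"claw":0.2,"offset":[-0.015,0.013,0],"roll":0},{"claw":0.2,"offset":[-0.045,0.04,0],"roll":0},{"claw":0.2,"offset":[-0.08,0.072,0],"roll":0},{"claw":0.2,"offset":[-0.115,0.103,0],"roll":0},{"claw":0.2,"offset":[-0.15,0.134,0],"roll":0},{"claw":0.2,"offset":[-0.175,0.157,0],"roll":0},{"claw":0.2,"offset":[-0.1865,0.167,0.01],"roll":0},{"claw":0.2,"offset":[-0.1865,0.167,0.024],"roll":0},{"claw":0.2,"offset":[-0.1865,0.167,0.026],"roll":0},{"claw":0.2,"offset":[-0.1865,0.167,0.026],"roll":0}]'
python3 - <<'E'
from h import *
go(.628,-.137,.2,-7)
sc=shot("scene","scene6")["color"];t=shot("top","top6")["color"]
S=load("scene6");T=load("top6")
u,v=proj(T,np.array([.60,-.18,.15])).astype(int);print(u,v)
d=cv2.resize(t[v-50:v+50,u-50:u+50],(400,400),interpolation=cv2.INTER_CUBIC)
u,v=proj(S,np.array([.60,-.14,.15])).astype(int);print(u,v)
c=cv2.resize(sc[v-50:v+50,u-50:u+50],(400,400),interpolation=cv2.INTER_CUBIC)
cv2.imwrite("pics/c7.png",np.hstack([c,d])[:,:,::-1])
E
```

```text
t: 15.0
position: [0.6278, -0.1359, 0.2151]
tcp_rot: [3.137, -0.004, 1.45]
ft_force: [-0.0, 0.5, -3.1]
grip_width: 0.0638
off mm [-1.2  0.3 15.1] roll 0.1 jaw -6.9 pos [ 0.6278 -0.1359  0.2151] F [-0.   0.5 -3.1] w 0.0638 q7 0.27 t 15.0 tilt 0.34
302 139
275 216
```

View pics/c7.png

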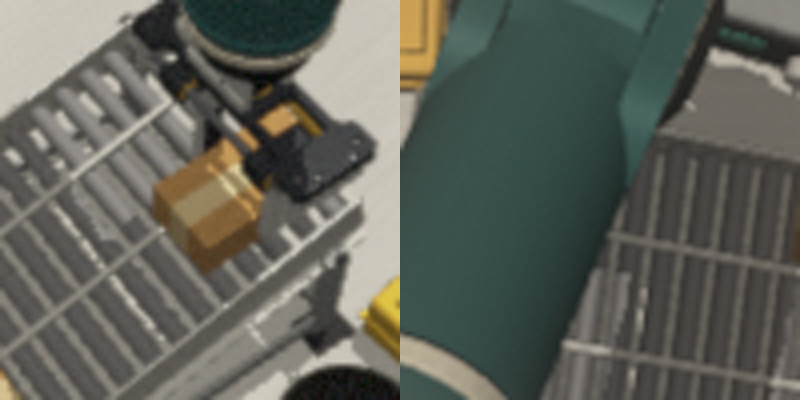

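Picture 9/10: the carton hovers over the far lane, between the guide (left crop line (0,350)–(165,235)) and the far rail ((360,205)–(60,400)). Checking lateral centring numerically from those lines in both views.

```bash
python3 - <<'E'
from h import *
S=load("scene6");T=load("top6");P0=np.array([.636,-.061,.162])
a=np.radians(15);th=np.radians(7);u=np.array([np.sin(th)*np.cos(a),np.cos(th)*np.cos(a),np.sin(a)]);j=np.array([np.cos(th),-np.sin(th),0]);n=np.cross(j,u)
def pl(s,p):
    o,d=ray(s,*p);x=o+d*((P0-o)@n)/(d@n);return ((x-P0)@u).round(4),((x-P0)@j).round(4)
c=lambda x,y:(225+x/4,166+y/4);t=lambda x,y:(252+(x-400)/4,89+y/4)
print("guide scene",pl(S,c(0,352)),pl(S,c(165,236)),"near guide",pl(S,c(0,235)),pl(S,c(170,105)))
print("rail scene",pl(S,c(360,205)),pl(S,c(63,400)))
print("guide top",pl(T,t(615,236)),pl(T,t(795,268)),"near g",pl(T,t(565,345)),pl(T,t(795,382)))
print("rail top",pl(T,t(665,133)),pl(T,t(795,157)))
print("tool lat",(manip.state()["position"]-P0)@j)
E
```

```text
guide scene (np.float64(-0.2714), np.float64(-0.0377)) (np.float64(-0.1213), np.float64(-0.027)) near guide (np.float64(-0.218), np.float64(-0.1145)) (np.float64(-0.0508), np.float64(-0.1114))
rail scene (np.float64(0.0038), np.float64(0.0519)) (np.float64(-0.2558), np.float64(0.0232))
guide top (np.float64(-0.1416), np.float64(-0.0394)) (np.float64(-0.2809), np.float64(-0.0385)) near g (np.float64(-0.1155), np.float64(-0.1217)) (np.float64(-0.2917), np.float64(-0.1204))
rail top (np.float64(-0.1688), np.float64(0.0403)) (np.float64(-0.2703), np.float64(0.0417))
tool lat 0.00138073596401589
```

The top view puts the lane centre at +1.5 mm and the tool at +1.4 mm, so it's centred. Lowering slowly to touch and tilt.

```bash
python3 -m crank '[{"claw":0.2,"offset":[0,0,0.008],"roll":0},{"claw":0.2,"offset":[0,0,0.016],"roll":0},{"claw":0.2,"offset":[0,0,0.02],"roll":0},{"claw":0.2,"offset":[0,0,0.023],"roll":0},{"claw":0.2,"offset":[0,0,0.026],"roll":0},{"claw":0.2,"offset":[0,0,0.028],"roll":0}]'
python3 -m crank '[{"claw":0.2,"offset":[0,0,0.002],"roll":0},{"claw":0.2,"offset":[0,0,0.004],"roll":0}]'; python3 -m crank '[{"claw":0.2,"offset":[0,0,0.002],"roll":0},{"claw":0.2,"offset":[0,0,0.004],"roll":0}]'
```

```text
t: 15.85
position: [0.6283, -0.1371, 0.188]
tcp_rot: [3.136, -0.003, 1.449]
ft_force: [-3.5, -6.4, 2.9]
grip_width: 0.0635
t: 16.1
position: [0.628, -0.1389, 0.1846]
tcp_rot: [3.135, -0.001, 1.447]
ft_force: [-6.5, -7.7, 7.2]
grip_width: 0.0635
t: 16.35
position: [0.6279, -0.1399, 0.1812]
tcp_rot: [3.135, -0.001, 1.447]
ft_force: [-5.3, -4.8, 6.0]
grip_width: 0.0635
```

```bash
python3 -m crank '[{"claw":0.2,"offset":[0,-0.001,0.002],"roll":0},{"claw":0.2,"offset":[0,-0.002,0.003],"roll":0},{"claw":0.2,"offset":[0,-0.002,0.003],"roll":0}]'; python3 -m crank '[{"claw":0.2,"offset":[0,0,0.002],"roll":0},{"claw":0.2,"offset":[0,0,0.003],"roll":0},{"claw":0.2,"offset":[0,0,0.003],"roll":0}]'
python3 - <<'E'
from h import *
go(.628,-.137,.176,-7)
sc=shot("scene","scene7")["color"]
c=cv2.resize(sc[190:250,245:315],(700,600),interpolation=cv2.INTER_CUBIC)
cv2.imwrite("pics/c8.png",c[:,:,::-1])
E
```

```text
t: 16.73
position: [0.6268, -0.1402, 0.1792]
tcp_rot: [3.132, -0.0, 1.446]
ft_force: [4.8, -2.6, 5.0]
grip_width: 0.0641
t: 17.1
position: [0.6271, -0.1406, 0.1766]
tcp_rot: [3.131, -0.0, 1.446]
ft_force: [0.7, -2.5, 5.3]
grip_width: 0.064
off mm [3.6 0.5 0.6] roll -0.2 jaw -7.2 pos [ 0.6271 -0.1406  0.1766] F [ 0.7 -2.5  5.3] w 0.064 q7 0.29 t 17.1 tilt 0.58
```

View pics/c8.png

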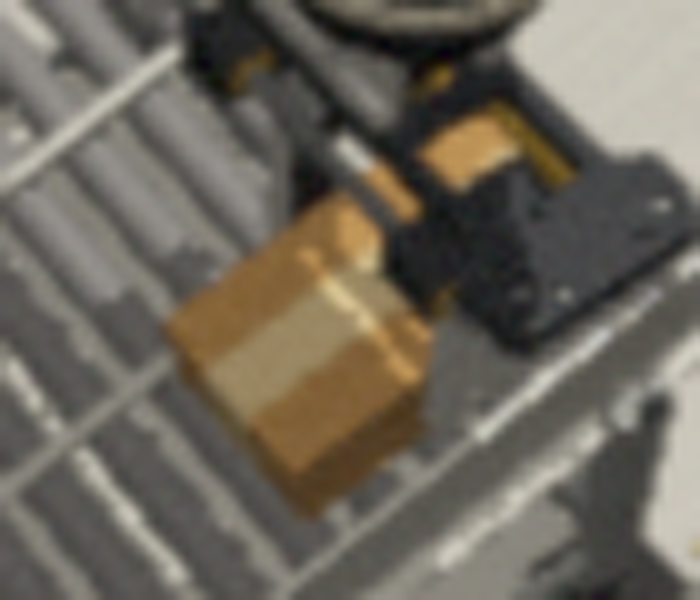

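Picture 10/10: the carton sits in the lane between guide and rail and is tilting. Its long edge slopes about −0.74 in the image, against the rail's −0.8. I'll press a little more until the force rises, which means it is seated flat.

```bash
python3 -m crank '[{"claw":0.2,"offset":[0,0,0.0015],"roll":0},{"claw":0.2,"offset":[0,0,0.0025],"roll":0},{"claw":0.2,"offset":[0,0,0.0025],"roll":0}]'; python3 -m crank '[{"claw":0.2,"offset":[0,0,0.001],"roll":0},{"claw":0.2,"offset":[0,0,0.002],"roll":0},{"claw":0.2,"offset":[0,0,0.002],"roll":0}]'
```

```text
t: 17.52
position: [0.6271, -0.1406, 0.1742]
tcp_rot: [3.131, -0.0, 1.446]
ft_force: [-0.0, -2.3, 4.8]
grip_width: 0.064
t: 17.9
position: [0.6272, -0.1406, 0.1723]
tcp_rot: [3.131, -0.0, 1.446]
ft_force: [-0.1, -2.6, 4.6]
grip_width: 0.0638
```

```bash
python3 -m crank '[{"claw":0.2,"offset":[0,0,0.001],"roll":0},{"claw":0.2,"offset":[0,0,0.002],"roll":0},{"claw":0.2,"offset":[0,0,0.002],"roll":0}]'; python3 -m crank '[{"claw":0.2,"offset":[0,0,0.001],"roll":0},{"claw":0.2,"offset":[0,0,0.002],"roll":0},{"claw":0.2,"offset":[0,0,0.002],"roll":0}]'
python3 - <<'E'
from h import *
S=shot("scene","scene8")
hsv=cv2.cvtColor(S["color"],cv2.COLOR_RGB2HSV)[190:250,245:315]
m=cv2.inRange(hsv,(8,60,50),(24,200,255))
import sys
c=max(cv2.findContours(m,0,2)[0],key=cv2.contourArea)
print(cv2.approxPolyDP(c,1.5,True)[:,0].tolist())
S7=load("scene7");hsv=cv2.cvtColor(S7["color"],cv2.COLOR_RGB2HSV)[190:250,245:315]
c=max(cv2.findContours(cv2.inRange(hsv,(8,60,50),(24,200,255)),0,2)[0],key=cv2.contourArea)
print(cv2.approxPolyDP(c,1.5,True)[:,0].tolist())
E
```

```text
t: 18.27
position: [0.6271, -0.1417, 0.1716]
tcp_rot: [3.131, 0.001, 1.445]
ft_force: [-6.0, -5.4, 20.0]
grip_width: 0.064
t: 18.65
position: [0.627, -0.1432, 0.1711]
tcp_rot: [3.13, 0.002, 1.444]
ft_force: [-8.3, -5.6, 23.4]
grip_width: 0.0639
[[33, 20], [15, 34], [30, 53], [41, 45], [44, 31], [41, 33]]
[[37, 15], [35, 19], [29, 21], [16, 32], [18, 38], [29, 51], [42, 43], [42, 35], [45, 28], [42, 31], [37, 27], [38, 23], [35, 19], [40, 22], [42, 20]]
```

Force rose to 20 N and z stopped falling, so the carton is flat on the rollers. It drifted about 6 mm down-lane, so I'll roll it back up along the slope while held and ease the pressure.

```bash
python3 -m crank '[{"claw":0.2,"offset":[0.003,-0.001,-0.001],"roll":0},{"claw":0.2,"offset":[0.006,-0.001,-0.0018],"roll":0},{"claw":0.2,"offset":[0.009,-0.001,-0.0026],"roll":0},{"claw":0.2,"offset":[0.012,-0.001,-0.0033],"roll":0},{"claw":0.2,"offset":[0.012,-0.001,-0.0033],"roll":0},{"claw":0.2,"offset":[0.012,-0.001,-0.0033],"roll":0}]'
python3 - <<'E'
from h import *
go(.628,-.133,.174,-7)
sc=shot("scene","scene9")["color"]
c=cv2.resize(sc[185:245,245:325],(800,600),interpolation=cv2.INTER_CUBIC)
cv2.imwrite("pics/c9.png",c[:,:,::-1])
E
```

```text
t: 19.45
position: [0.6274, -0.1309, 0.1746]
tcp_rot: [3.13, 0.002, 1.444]
ft_force: [-0.8, -1.9, 7.9]
grip_width: 0.0638
off mm [-2.   0.8  0.6] roll -0.2 jaw -7.2 pos [ 0.6274 -0.1309  0.1746] F [-0.8 -1.9  7.9] w 0.0638 q7 0.27 t 19.45 tilt 0.67
```

View pics/c9.png

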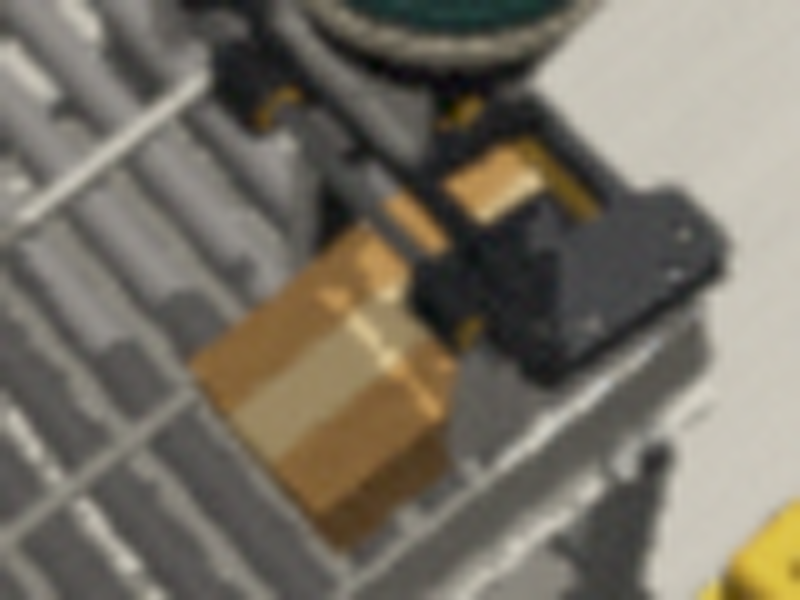

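Picture 11 (one past the budget, for the release check): the carton is tilted, its edges parallel to the rail, in the lane at the top. Releasing and rising.

```bash
python3 -m crank '[{"claw":-0.8,"offset":[0,0,0],"roll":0},{"claw":-0.8,"offset":[0,0,0],"roll":0},{"claw":-0.8,"offset":[0,0,0],"roll":0},{"claw":-0.8,"offset":[0,0,-0.01],"roll":0},{"claw":-0.8,"offset":[0,0,-0.04],"roll":0},{"claw":-0.8,"offset":[0,0,-0.08],"roll":0},{"claw":-0.8,"offset":[0,0,-0.1],"roll":0}]'
python3 -m crank '[{"claw":-0.8,"offset":[0.03,0,-0.02],"roll":0},{"claw":-0.8,"offset":[0.08,0,-0.03],"roll":0},{"claw":-0.8,"offset":[0.13,-0.01,-0.03],"roll":0},{"claw":-0.8,"offset":[0.18,-0.03,-0.03],"roll":0},{"claw":-0.8,"offset":[0.23,-0.05,-0.03],"roll":0},{"claw":-0.8,"offset":[0.25,-0.06,-0.03],"roll":0},{"claw":-0.8,"offset":[0.25,-0.06,-0.03],"roll":0},{"claw":-0.8,"offset":[0.25,-0.06,-0.03],"roll":0},{"claw":-0.8,"offset":[0.25,-0.06,-0.03],"roll":0}]'
python3 - <<'E'
from h import *
t=shot("top","top9")["color"];sc=shot("scene","scene10")["color"]
d=cv2.resize(t[100:235,240:405],(400,327),interpolation=cv2.INTER_CUBIC)
c=cv2.resize(sc[160:310,165:325],(400,327),interpolation=cv2.INTER_AREA)
cv2.imwrite("pics/c10.png",np.hstack([c,d])[:,:,::-1])
E
```

```text
t: 20.38
position: [0.6267, -0.1309, 0.2774]
tcp_rot: [3.127, 0.002, 1.444]
ft_force: [-0.3, 0.2, -0.7]
grip_width: 0.0846
t: 21.5
position: [0.5987, 0.1234, 0.3064]
tcp_rot: [3.127, 0.002, 1.442]
ft_force: [-0.4, -0.0, 0.4]
grip_width: 0.0848
```

View pics/c10.png

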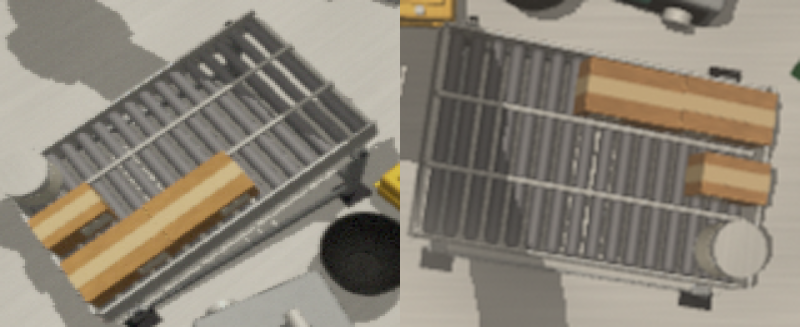

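Picture 12: the carton slid down and sits squarely end to end with the waiting one (seam at right (685,95)). Tin, short stock and bowl are in place. I'll confirm it's at rest, then hand in.

```bash
python3 -m crank '[{"claw":-0.8,"offset":[0,0,0],"roll":0},{"claw":-0.8,"offset":[0,0,0],"roll":0},{"claw":-0.8,"offset":[0,0,0],"roll":0},{"claw":-0.8,"offset":[0,0,0],"roll":0}]' && python3 - <<'E'
from h import *
a=load("top9")["color"];b=manip.snapshot("top")["color"]
print("moved px",int((np.abs(a.astype(int)-b)[100:235,300:405].max(2)>40).sum()))
o=load("top0")["color"]; d=(np.abs(o.astype(int)-b)[100:235,350:405].max(2)>60).sum(); print("queue region vs start",int(d))
print(manip.job_done())
E
```

```text
t: 22.1
position: [0.5986, 0.1238, 0.3063]
tcp_rot: [3.127, 0.002, 1.443]
ft_force: [-0.3, -0.6, 0.7]
grip_width: 0.0844
moved px 0
queue region vs start 132
the job is handed in; nothing more can be done
None
```

The wax carton is loaded: it rests squarely end to end with the waiting carton in the far lane. I handed the job in at about 22 s of the 56 s allowed.

- **Lay-down:** I lifted the carton from the far slot of the stand and set it on edge on the clear bench. I leaned it past balance with one finger and lowered it flat on the other, then let go and rose clear.
- **Loading:** I took it again across its 64 mm width and pressed it onto the rollers at the top of the lane until it seated at the slope (about 23 N). It had drifted down a little, so I rolled it back up about 12 mm before releasing. By my estimate its upper edge was then about 6 mm from the top end of the rollers, give or take 6 mm.
- **Last checks:** The final view shows the two cartons in line with their ends together. The tin, short stock and bowl look unmoved. Two pictures about 0.6 s apart showed no pixel change around the cartons.
- **Disagreement:** Compared with the first picture, 132 pixels in the waiting-carton area differed. I did not trace them. The new carton reaching into that area and changed shadows are the likely cause, but a small shift of the waiting carton isn't ruled out.
- **Not checked:** I only looked closely at the rack at the end, so the stand's other cartons, the model, the knife and the flask were not rechecked.
- **Pictures:** I viewed 12, two past the budget of 10.

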